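Find the worn touch catch and cap it

TASK

Press each of the three touch catches on the test board straight down until it clicks and stays in, feeling how hard it has to be pushed and never ramming it into its stop. Then pick up the red cap and set it upright over the plunger of the worn catch, the one that clicked with far the least force, leave all three catches clicked in, and do not disturb anything else on the bench.

Things in the scene. Friction and masses are not known exactly. Their poses are not given: they have to be found in the camera images.
- board: plywood test board fixed to the table, 120 x 290 x 18 mm, long side along its y. On it, in a row along y, 80 mm apart, stand three catches that look alike: black square cases, 40 x 40 mm, each with an upright white round plunger, 16 mm in diameter, in its middle. Origin: centre of the board's underside
- place_1 (a point): On the axis of the catch at the board's +y end, on the board's upper face (18 mm over the table). Each catch is let into the board to its own depth: its case's top is 20 to 30 mm above the board and the plunger, when up, stands 24 mm out of the case, so its top is 44 to 54 mm above this point; the exact height differs for each catch and is not measured
- place_2 (a point): As place_1, for the middle catch
- place_3 (a point): As place_1, for the catch at the board's -y end
- catch_p (a joint): Travel of one catch's plunger, m: 0 up, grows as it goes down. Which catch stands at which place changes with the start. Pushed, the nose first gives 1 mm per 8 N; at its peak force the plunger starts to give way, the force fades to nothing 4 mm down, and there it snaps in (the click) to 6.5 mm and stays. Pushed on, it resists again: 1 mm per 8 N, hard stop 3 mm on. Let go before 4 mm, it springs back
- catch_q (a joint): As catch_p, for another catch. The worn catch (one of the three) peaks at about 4 N, the two sound ones at 9 to 10 N
- catch_r (a joint): As catch_p, for another catch. More than 20 N on any catch damages it
- red_cap: red plastic cap, an upright cylinder 28 mm across, 40 mm tall, about 45 g, standing on the table on its open end. A round hollow in its underside, 22 mm wide and 12 mm deep, goes over a plunger and its roof rests on the plunger's top; over a clicked-in plunger its underside is 5.5 mm above the case, 25 to 36 mm above the board. Origin: centre of its underside
- green_cap: green cap, same shape and size as the red one, standing open end down; a bystander. Origin: centre of its underside
- tin: large metal paint tin, 100 mm across, 125 mm tall; bystander. Origin: centre of its underside
- hardener: small grey bottle with red screw cap, 58 mm across, 105 mm tall; bystander. Origin: centre of its underside
- white_bottle: white plastic bottle, 48 mm across, 120 mm tall; bystander. Origin: centre of its underside
- cup: clear plastic cup, 72 mm across, 100 mm tall; bystander. Origin: centre of its underside
- level: brass-coloured spirit level with red ends, 300 x 24 x 50 mm, long side along its x; bystander. Origin: centre of its underside
- offcut: pale wood offcut, 100 x 60 x 28 mm; bystander. Origin: centre of its underside
- screwdriver: orange-handled screwdriver lying down, along its x; bystander. Origin: centre of its underside
There are look-alikes about, which are no part of the job. Several things look just like the red_cap: the one meant starts farthest to the robot's right.

How it is judged:
On the way, in this order (a step that is already met when the one before it is completed fails the run):
1. all three catches have been pressed until they clicked and stay in (value of joint each of catch_p, catch_q, catch_r above 0.0045 m), for 0.2 s.
2. then the red cap is lifted off the table (height (world z) of red_cap above 0.03 m), for 0.1 s.
At the end, for the whole second after the job is handed in: All three plungers are clicked in (over 4.5 mm down), and the red cap, upright to 0.15 rad and at rest, sits over the plunger of the worn catch and rests on it: its underside is 38 to 59 mm above the table (all of step 1 and contact force between red_cap and worn_head above 0.1 N and angle between red_cap's own z axis and vertical below 0.15 rad and height (world z) of red_cap between 0.038 and 0.059 m and linear speed of red_cap below 0.02 m/s); the robot touches nothing.
It fails at once if a catch is loaded with more than 20 N (contact force between anything else and catch_p above 20 N or contact force between anything else and catch_q above 20 N or contact force between anything else and catch_r above 20 N).
It fails at once if a bystander is moved more than 30 mm (distance of any of green_cap, tin, hardener, white_bottle, cup, level, offcut, screwdriver from where it was at the start of the episode above 0.03 m).
It also fails if it takes over 72 s, if anything falls off the work surface, if the arm or the gripper's body presses on something with over 40 N, if the wrist force passes 120 N, or if a joint passes its speed limit or range.

ROBOT

A 6-joint arm with a two-finger parallel gripper is mounted at the origin on the work surface. World frame = base frame: x ahead of the robot, y to its left, z up, the work surface at z = 0. Lengths are in m, angles in rad, forces in N, time in s.
With the tool pointing down it reaches from about 0.3 to 1 m from the base axis. Payload 5.1 kg.
Tool frame: the origin (TCP) lies on the centre line of the jaws, within the pads' length; the fingertips stand 8 mm ahead of it and the grasp point (between the pads) lies 11 mm behind it (tip_reach is the distance from the TCP to the fingertips, in m); z points along the fingers, y is the direction in which the jaws open and shut (so a half turn about z gives the same grasp; the last joint's range is limited). The gripper opens to 95 mm and grips with 3 to 60 N. Pads are 20 mm wide; open, the fingers measure 119 mm over their backs; the gripper's body (75 mm by 180 mm) begins 59 mm behind the grasp point.
Start: joints at [-1.372, 0.124, 1.65, -0, 1.367, -0.083], TCP at [0.181, -0.624, 0.223] pointing down, gripper open.
Joint ranges: [-2.61, 2.61], [-1.02, 2.33], [0.03, 2.71], [-1.35, 4.49], [0.32, 2.68], [-2.91, 2.91]. Speed limits (rad/s): [2.57, 2.57, 3.14, 3.14, 3.14, 3.14].

INTERFACE

Orientations are given as a 3x3 rotation matrix whose columns are the frame's x, y, z axes.
In Python, from plant import read_state, camera, close_job, tip_reach gives the robot as it stands. The module is installed in compiled form; this text tells all that it offers.
- The arm moves only by the tool carry_out, never from a script. Its argument "deltas" is a list that holds one entry, the list of rows, each a list of 7 numbers: the shift along the tool's x, y, z each as a share of 50 mm, from -1 to 1, then the turn, a rotation vector about the tool's x, y, z each as a share of 6 degrees, from -1 to 1, then the opening in per cent of the stroke, from 0 (shut) to 100 (fully open). A call has 1 to 20 rows; each row shifts and turns the commanded pose from where the row before left it, along the tool's axes as they then stand; what a row does not reach is not made up. A row lasts 1/10 s, in which the tool goes at most 50 mm and 8.59 degrees, less where a joint would pass 70% of its speed; a pose out of reach is approached as far as the arm can. A call with a number of a shift or a turn outside -1 to 1 is refused whole. A call with a gripper value outside its range is refused whole. The fingers move at their own pace and stop on an object; "newtons" is the grip in N (left out, the last holds). Time passes only in rows, so rows that do not move let the fingers close. It gives the time, the measured TCP pose, the force and the opening at its end, in the units of the state.
- read_state(): the state, without advancing time (a new reading comes with each control period).
- camera(name): name is "scene" or "top" or "wrist"; returns a dict with "pixels" (420x560x3 uint8, red, green, blue), "intrinsics" (3x3 intrinsics, pixels), "T" (4x4, takes a point from camera to world coordinates); the wrist camera has in their place "T_tool_cam" (4x4, takes a point from camera to tool coordinates, whose origin is the TCP and whose axes are the flange's). Camera axes: x right, y up, looking along -z (the intrinsics and any distortion apply to the point x, -y, -z); pixel columns grow to the right and rows downward; lengths in m; the calibration is good to about 2 mm. A picture is of the moment at which its call begins: read the wrist's pose just before it. There is no depth.
- close_job(): hands the job in, once; it reports no verdict.
The state is a dict: "time": time; "q": joint angles; "joint_vel": joint speeds; "tau": joint torques, N m; "tcp_pos": TCP position; "tcp_rot": TCP orientation; "contact_force": force on the tool from outside, world axes, zero at the start; "ft_torque": the same for the moment, N m; "width": finger opening in m.
Only numpy, scipy, OpenCV 4.12 (cv2) and the standard library are available. Lean on these libraries where they do the work, as an engineer would, in place of code of your own. Each camera call takes 0.05 s, during which the arm holds its last target.

## Working session

There is one attempt and no reset: what is moved stays moved. The work goes in short steps, Python scripts to look and compute and a tool call to move; the robot and the scene stay as the last step left them, time stands still between calls to the robot, and variables do not carry over. Pictures are saved under pics/ and viewed, and the job is handed in when it is done.

Besides the shell and the picture viewer there is one more tool, called after "Request:" by a JSON object that holds its "api" and its "payload". carry_out: Moves the arm, as the interface text tells. Its arguments: {"type":"object","properties":{"deltas":{"type":"array","items":{"type":"array","items":{"type":"array","items":{"type":"number"}}}},"newtons":{"type":"number"}},"required":["deltas"]}

```bash
mkdir -p pics
python3 - <<'E'
from plant import *
import cv2,json,numpy as np
s=read_state();print(s, tip_reach if not callable(tip_reach) else tip_reach())
for n in ["scene","top","wrist"]:
    c=camera(n);cv2.imwrite(f"pics/{n}0.png",cv2.cvtColor(c["pixels"],cv2.COLOR_RGB2BGR))
    print(n,{k:np.round(v,4).tolist() for k,v in c.items() if k!="pixels"})
    np.savez(f"{n}0.npz",**c)
E
```

```text
{'time': 0.0, 'q': array([-1.37161877e+00,  1.24492430e-01,  1.65165529e+00, -3.84837017e-05,
        1.36748601e+00, -8.25837944e-02]), 'joint_vel': array([-0.00104805,  0.00127089, -0.00054158,  0.0016642 , -0.00253116,
       -0.00129326]), 'tau': array([-2.10081680e-05, -4.17605066e+01, -3.59935462e+01,  7.74101517e-02,
        4.90370078e-02, -1.86802254e-04]), 'tcp_pos': array([ 0.18058046, -0.62376948,  0.22140629]), 'tcp_rot': array([[ 9.60565047e-01,  2.78055023e-01, -4.40800261e-04],
       [ 2.78055342e-01, -9.60562988e-01,  1.99326801e-03],
       [ 1.30821766e-04, -2.03723044e-03, -9.99997916e-01]]), 'contact_force': array([-0.68859012, -0.10042894, -0.06597194]), 'ft_torque': array([ 0.01328462, -0.0285059 ,  0.01284945]), 'width': 0.09514337716301452} 0.008
scene {'intrinsics': [[462.5039, 0.0, 283.5617], [0.0, 462.5039, 207.8921], [0.0, 0.0, 1.0]], 'T': [[0.2416, -0.7245, 0.6456, 1.274], [0.9704, 0.1807, -0.1603, -0.1557], [-0.0005, 0.6652, 0.7467, 0.8492], [0.0, 0.0, 0.0, 1.0]]}
top {'intrinsics': [[428.734, 0.0, 277.492], [0.0, 428.734, 207.8583], [0.0, 0.0, 1.0]], 'T': [[0.0122, 0.9835, -0.1806, 0.4314], [-0.9996, 0.0072, -0.0283, -0.0012], [-0.0265, 0.1809, 0.9832, 1.0343], [0.0, 0.0, 0.0, 1.0]]}
wrist {'intrinsics': [[321.1208, 0.0, 283.1106], [0.0, 321.1208, 210.2723], [0.0, 0.0, 1.0]], 'T_tool_cam': [[-0.0011, 0.9629, 0.2699, 0.0745], [1.0, 0.0014, -0.0006, 0.0], [-0.001, 0.2699, -0.9629, -0.1623], [0.0, 0.0, 0.0, 1.0]]}
```

View pics/scene0.png

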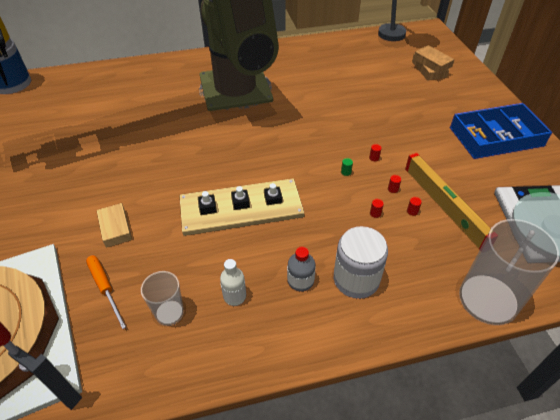

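View pics/top0.png

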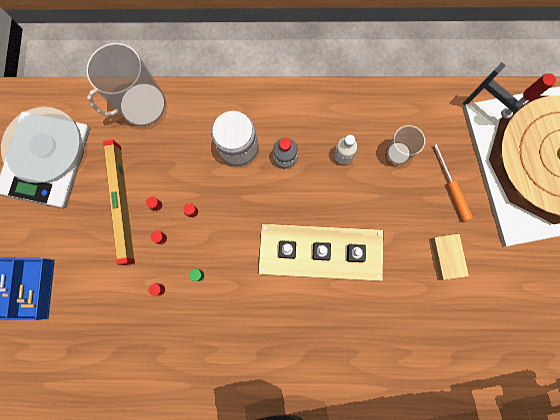

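View pics/wrist0.png

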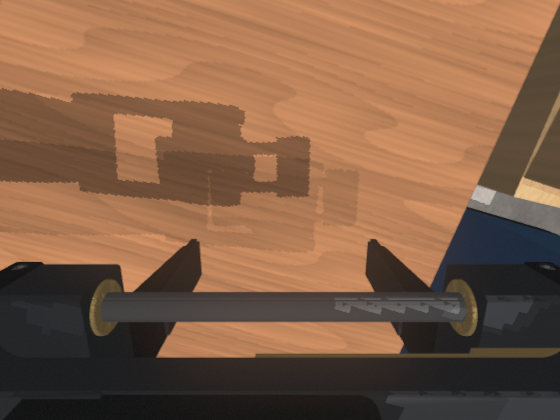

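Run:
```python
import cv2,numpy as np
t=cv2.imread("pics/top0.png");s=cv2.imread("pics/scene0.png")
a=cv2.resize(t[215:290,250:390],None,fx=5.5,fy=5.5,interpolation=cv2.INTER_CUBIC)
b=cv2.resize(s[170:240,170:310],None,fx=5.5,fy=5.5,interpolation=cv2.INTER_CUBIC)
cv2.imwrite("pics/za.png",a);cv2.imwrite("pics/zb.png",b)
for n,im in(("top",t),("scene",s)):
    h=cv2.cvtColor(im,cv2.COLOR_BGR2HSV)
    m=(((h[...,0]<8)|(h[...,0]>172))&(h[...,1]>200)&(h[...,2]>80)).astype(np.uint8)
    _,_,st,c=cv2.connectedComponentsWithStats(m)
    for i in range(1,len(st)):
        if st[i,4]>25: print(n,st[i],c[i].round(1))
```

```text
top [153 200   9  10  37] [157.7 205.7]
top [160 235   6   9  26] [163.2 239. ]
top [125 258  10   6  28] [130.1 261.1]
top [158 285   7  10  30] [161.8 290.1]
scene [370 144  12  17 160] [375. 152.]
scene [406 153  13  18  67] [410.4 159.6]
scene [388 175  13  18 182] [394.1 183.4]
scene [407 197  15  19 198] [413.9 205.6]
scene [370 199  14  19 196] [376.3 207.8]
scene [295 246  14  15 153] [301.6 253.2]
```

View pics/za.png

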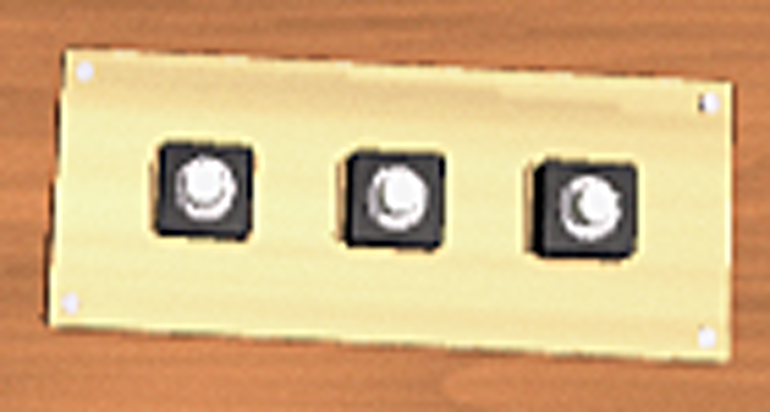

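View pics/zb.png

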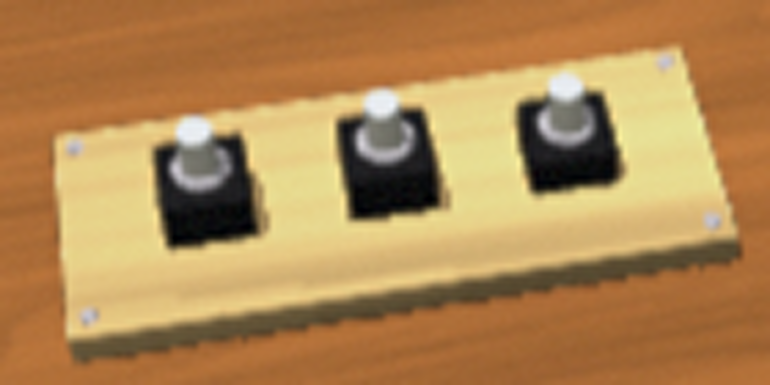

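```bash
cat > h.py <<'E'
import numpy as np,cv2
def load(n):return dict(np.load(n))
def ray(c,uv,T=None):
    K=c["intrinsics"];T=c["T"] if T is None else T
    d=np.array([(uv[0]-K[0,2])/K[0,0],-(uv[1]-K[1,2])/K[1,1],-1.])
    return T[:3,3],T[:3,:3]@d
def onz(c,uv,z,T=None):
    o,d=ray(c,uv,T);return o+d*(z-o[2])/d[2]
def tri(l):
    A=np.zeros((3,3));b=np.zeros(3)
    for o,d in l:
        d=d/np.linalg.norm(d);P=np.eye(3)-np.outer(d,d);A+=P;b+=P@o
    x=np.linalg.solve(A,b)
    return x,[np.linalg.norm((np.eye(3)-np.outer(d,d)/(d@d))@(x-o)) for o,d in l]
def wT(c,s):
    T=np.eye(4);T[:3,:3]=s["tcp_rot"];T[:3,3]=s["tcp_pos"];return T@c["T_tool_cam"]
E
python3 - <<'E'
from h import *
t=load("top0.npz");s=load("scene0.npz")
zt=lambda u,v:(250+(u+.5)/5.5-.5,215+(v+.5)/5.5-.5)
zs=lambda u,v:(170+(u+.5)/5.5-.5,170+(v+.5)/5.5-.5)
for a,b in (((206,184),(565,87)),((401,187),(381,102)),((598,203),(192,129))):
    print(tri([ray(t,zt(*a)),ray(s,zs(*b))]))
for p in ((67,48),(733,85),(728,362),(50,326)): print("board top",onz(t,zt(*p),.018))
for p in ((57,133),(680,47),(738,240),(72,340)): print("board sc",onz(s,zs(*p),.018))
for p in ((375,152),(394.1,183.4),(413.9,205.6),(376.3,207.8)): print("red",onz(s,p,.02))
for p in ((153,203),(157.5,237),(155.5,290),(190,210)): print("redtop",onz(t,p,.03))
for p,n in (((195.5,275),"green"),((347,167),"g")): print(n,onz(t if n=="green" else s,p,.02))
E
```

```text
(array([0.51758398, 0.00428082, 0.06236714]), [np.float64(0.0003058172670998106), np.float64(0.0003058172670998503)])
(array([ 0.51627786, -0.07536186,  0.07163203]), [np.float64(6.001248948973998e-05), np.float64(6.001248948972732e-05)])
(array([ 0.51072876, -0.15541576,  0.06968584]), [np.float64(2.0023960903083103e-05), np.float64(2.002396090308328e-05)])
board top [0.58011913 0.06528053 0.018     ]
board top [ 0.56639219 -0.22273273  0.018     ]
board top [ 0.44847117 -0.21686513  0.018     ]
board top [0.46022349 0.07028526 0.018     ]
board sc [ 0.44788471 -0.21468542  0.018     ]
board sc [0.4625813  0.07128521 0.018     ]
board sc [0.58350983 0.06537005 0.018     ]
board sc [ 0.56949735 -0.22015834  0.018     ]
red [0.42118903 0.30965765 0.02      ]
red [0.54427579 0.31251159 0.02      ]
red [0.62594519 0.32904685 0.02      ]
red [0.61067264 0.23845983 0.02      ]
redtop [0.6255653  0.32754093 0.03      ]
redtop [0.54354055 0.31142901 0.03      ]
redtop [0.42014964 0.30829651 0.03      ]
redtop [0.60912806 0.23713004 0.03      ]
green [0.45582313 0.21883588 0.02      ]
g [0.45858602 0.2172163  0.02      ]
```

Request:
{"api": "carry_out", "payload": {"deltas": [[[0.64,-0.51,0,0,0,0,0],[0.64,-0.51,0,0,0,0,0],[0.64,-0.51,0,0,0,0,0],[0.64,-0.51,0,0,0,0,0],[0.64,-0.51,0,0,0,0,0],[0.64,-0.51,0.1,0,0,0,0],[0.64,-0.51,0.2,0,0,0,0],[0.64,-0.51,0.2,0,0,0,0],[0.64,-0.51,0.2,0,0,0,0],[0.64,-0.51,0.2,0,0,0,0],[0.64,-0.51,0.2,0,0,0,0],[0.64,-0.51,0.2,0,0,0,0],[0.64,-0.51,0.2,0,0,0,0],[0.64,-0.51,0.2,0,0,0,0],[0,0,0,0,0,0,0],[0,0,0,0,0,0,0]]], "newtons": 20}}

```text
time: 1.75
tcp_pos: [0.5116, -0.156, 0.137]
tcp_rot: [[0.96, 0.28, -0.001], [0.28, -0.96, 0.0], [-0.001, -0.001, -1.0]]
contact_force: [-0.6, -0.3, -0.2]
width: 0.0005
```

Request:
{"api": "carry_out", "payload": {"deltas": [[[0,0,0.25,0,0,0,0],[0,0,0.25,0,0,0,0],[0,0,0.25,0,0,0,0],[0,0,0.2,0,0,0,0],[0,0,0.1,0,0,0,0],[0,0,0,0,0,0,0],[0,0,0,0,0,0,0]]]}}

```text
time: 2.45
tcp_pos: [0.512, -0.157, 0.0853]
tcp_rot: [[0.961, 0.278, 0.0], [0.278, -0.961, -0.0], [0.0, 0.0, -1.0]]
contact_force: [0.4, 0.5, 0.2]
width: 0.0006
```

```bash
cat > look.py <<'E'
import sys,cv2,numpy as np
from plant import *
s=read_state();print(s["time"],s["tcp_pos"],s["contact_force"])
for n in sys.argv[2:]:
    c=camera(n);im=cv2.cvtColor(c["pixels"],cv2.COLOR_RGB2BGR)
    cv2.imwrite(f"pics/{n}{sys.argv[1]}.png",im);np.savez(f"{n}{sys.argv[1]}.npz",**{k:s[k] for k in("tcp_pos","tcp_rot")},**c)
E
python3 look.py 1 scene wrist
python3 -c "
import cv2
s=cv2.imread('pics/scene1.png');cv2.imwrite('pics/z1.png',cv2.resize(s[140:240,170:310],None,fx=5.5,fy=5.5,interpolation=cv2.INTER_CUBIC))"
```

```text
2.45 [ 0.51197047 -0.1570206   0.08531317] [0.35338974 0.5087894  0.24150807]
```

View pics/z1.png

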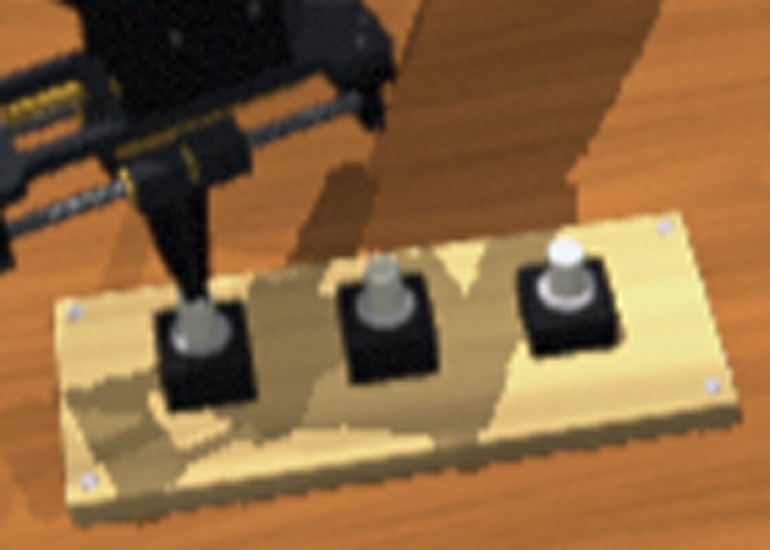

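The closed fingertips stand just over the -y plunger (zoom px ~195,300), well centred. I'll feel down now.

Request:
{"api": "carry_out", "payload": {"deltas": [[[0,0,0.04,0,0,0,0],[0,0,0.04,0,0,0,0],[0,0,0,0,0,0,0]]]}}

```text
time: 2.85
tcp_pos: [0.5116, -0.1568, 0.081]
tcp_rot: [[0.961, 0.278, -0.0], [0.278, -0.961, 0.0], [-0.0, -0.0, -1.0]]
contact_force: [-0.6, -0.1, 1.3]
width: 0.0004
```

Request:
{"api": "carry_out", "payload": {"deltas": [[[0,0,0.02,0,0,0,0],[0,0,0,0,0,0,0]]]}}

```text
time: 3.05
tcp_pos: [0.5117, -0.1568, 0.08]
tcp_rot: [[0.961, 0.278, -0.0], [0.278, -0.961, 0.0], [-0.0, -0.0, -1.0]]
contact_force: [-0.4, -0.5, -0.7]
width: 0.0002
```

Request:
{"api": "carry_out", "payload": {"deltas": [[[0,0,0.01,0,0,0,0],[0,0,0,0,0,0,0]]]}}

```text
time: 3.25
tcp_pos: [0.5118, -0.1568, 0.0796]
tcp_rot: [[0.961, 0.278, -0.0], [0.278, -0.961, 0.0], [-0.0, -0.0, -1.0]]
contact_force: [-0.9, 1.0, -0.3]
width: 0.0005
```

Request:
{"api": "carry_out", "payload": {"deltas": [[[0,0,0.01,0,0,0,0],[0,0,0,0,0,0,0]]]}}

```text
time: 3.45
tcp_pos: [0.5117, -0.1568, 0.0791]
tcp_rot: [[0.961, 0.278, -0.0], [0.278, -0.961, 0.0], [-0.0, -0.0, -1.0]]
contact_force: [-0.1, 0.2, 0.3]
width: 0.0009
```

Request:
{"api": "carry_out", "payload": {"deltas": [[[0,0,0.01,0,0,0,0],[0,0,0,0,0,0,0]]]}}

```text
time: 3.65
tcp_pos: [0.5117, -0.1568, 0.0786]
tcp_rot: [[0.961, 0.278, -0.0], [0.278, -0.961, 0.0], [-0.0, -0.0, -1.0]]
contact_force: [1.0, 0.2, -0.1]
width: 0.0005
```

Request:
{"api": "carry_out", "payload": {"deltas": [[[0,0,0.01,0,0,0,0],[0,0,0,0,0,0,0]]]}}

```text
time: 3.85
tcp_pos: [0.5117, -0.1568, 0.0781]
tcp_rot: [[0.961, 0.278, -0.0], [0.278, -0.961, 0.0], [-0.0, -0.0, -1.0]]
contact_force: [-0.2, -0.5, -0.1]
width: 0.0003
```

Request:
{"api": "carry_out", "payload": {"deltas": [[[0,0,0.01,0,0,0,0],[0,0,0,0,0,0,0]]]}}

```text
time: 4.05
tcp_pos: [0.5118, -0.1569, 0.0778]
tcp_rot: [[0.961, 0.278, 0.0], [0.278, -0.961, -0.0], [0.0, 0.0, -1.0]]
contact_force: [-1.2, 0.3, 0.9]
width: 0.0006
```

Request:
{"api": "carry_out", "payload": {"deltas": [[[0,0,0.01,0,0,0,0],[0,0,0,0,0,0,0]]]}}

```text
time: 4.25
tcp_pos: [0.5119, -0.1569, 0.0775]
tcp_rot: [[0.961, 0.278, 0.0], [0.278, -0.961, -0.0], [0.0, 0.0, -1.0]]
contact_force: [-1.5, 0.2, 3.8]
width: 0.0007
```

Request:
{"api": "carry_out", "payload": {"deltas": [[[0,0,0.01,0,0,0,0],[0,0,0,0,0,0,0]]]}}

```text
time: 4.45
tcp_pos: [0.5119, -0.1569, 0.0772]
tcp_rot: [[0.961, 0.278, 0.0], [0.278, -0.961, -0.0], [0.0, 0.0, -1.0]]
contact_force: [-1.8, 1.2, 4.3]
width: 0.0003
```

Request:
{"api": "carry_out", "payload": {"deltas": [[[0,0,0.01,0,0,0,0],[0,0,0,0,0,0,0]]]}}

```text
time: 4.65
tcp_pos: [0.5119, -0.1569, 0.077]
tcp_rot: [[0.961, 0.278, -0.0], [0.278, -0.961, -0.0], [-0.0, 0.0, -1.0]]
contact_force: [-2.7, 1.0, 7.0]
width: 0.0002
```

Request:
{"api": "carry_out", "payload": {"deltas": [[[0,0,0.01,0,0,0,0],[0,0,0,0,0,0,0]]]}}

```text
time: 4.85
tcp_pos: [0.5119, -0.1569, 0.0768]
tcp_rot: [[0.961, 0.278, -0.0], [0.278, -0.961, -0.0], [-0.0, -0.0, -1.0]]
contact_force: [-3.7, 1.3, 8.0]
width: 0.0004
```

Request:
{"api": "carry_out", "payload": {"deltas": [[[0,0,0.01,0,0,0,0],[0,0,0,0,0,0,0]]]}}

```text
time: 5.05
tcp_pos: [0.512, -0.1569, 0.0765]
tcp_rot: [[0.961, 0.278, -0.0], [0.278, -0.961, -0.0], [-0.0, 0.0, -1.0]]
contact_force: [-3.7, 1.7, 9.7]
width: 0.0004
```

Request:
{"api": "carry_out", "payload": {"deltas": [[[0,0,0.01,0,0,0,0],[0,0,0,0,0,0,0]]]}}

```text
time: 5.25
tcp_pos: [0.5119, -0.1569, 0.0756]
tcp_rot: [[0.961, 0.278, 0.0], [0.278, -0.961, -0.0], [0.0, 0.0, -1.0]]
contact_force: [-1.8, 1.4, 7.0]
width: 0.0005
```

Request:
{"api": "carry_out", "payload": {"deltas": [[[0,0,0.01,0,0,0,0],[0,0,0,0,0,0,0]]]}}

```text
time: 5.45
tcp_pos: [0.5118, -0.1569, 0.0742]
tcp_rot: [[0.961, 0.278, 0.0], [0.278, -0.961, -0.0], [0.0, 0.0, -1.0]]
contact_force: [-0.6, -0.3, 0.7]
width: 0.0002
```

Request:
{"api": "carry_out", "payload": {"deltas": [[[0,0,0.01,0,0,0,0],[0,0,0,0,0,0,0]]]}}

```text
time: 5.65
tcp_pos: [0.5116, -0.1568, 0.0731]
tcp_rot: [[0.961, 0.278, -0.0], [0.278, -0.961, 0.0], [-0.0, -0.0, -1.0]]
contact_force: [0.2, -0.0, 0.0]
width: 0.0005
```

Request:
{"api": "carry_out", "payload": {"deltas": [[[0,0,0.01,0,0,0,0],[0,0,0,0,0,0,0]]]}}

```text
time: 5.85
tcp_pos: [0.5116, -0.1568, 0.0728]
tcp_rot: [[0.961, 0.278, -0.0], [0.278, -0.961, 0.0], [-0.0, -0.0, -1.0]]
contact_force: [0.3, -0.7, 0.4]
width: 0.0003
```

-y catch: contact at tip z 70.0 mm (estimate 69.7), peak 9.7 N, then force gone: clicked, and it is a sound one. Next is the middle one.

Request:
{"api": "carry_out", "payload": {"deltas": [[[0,0,-0.4,0,0,0,0],[0.13,-0.38,0,0,0,0,0],[0.13,-0.39,0,0,0,0,0],[0.13,-0.39,0,0,0,0,0],[0.13,-0.39,0,0,0,0,0],[0,0,0.1,0,0,0,0],[0,0,0.08,0,0,0,0],[0,0,0,0,0,0,0],[0,0,0,0,0,0,0]]]}}

```text
time: 6.75
tcp_pos: [0.515, -0.0759, 0.0838]
tcp_rot: [[0.961, 0.277, -0.001], [0.277, -0.961, 0.0], [-0.001, -0.0, -1.0]]
contact_force: [-0.6, -0.4, -0.6]
width: 0.0004
```

Request:
{"api": "carry_out", "payload": {"deltas": [[[0,0,0.01,0,0,0,0],[0,0,0,0,0,0,0]]]}}

```text
time: 6.95
tcp_pos: [0.5153, -0.0756, 0.0837]
tcp_rot: [[0.961, 0.277, 0.0], [0.277, -0.961, -0.0], [0.0, 0.0, -1.0]]
contact_force: [0.3, 0.3, -0.4]
width: 0.0004
```

Request:
{"api": "carry_out", "payload": {"deltas": [[[0,0,0.02,0,0,0,0],[0,0,0,0,0,0,0],[0,0,0,0,0,0,0]]]}}

```text
time: 7.25
tcp_pos: [0.5152, -0.0752, 0.0827]
tcp_rot: [[0.961, 0.278, -0.0], [0.278, -0.961, 0.0], [-0.0, -0.0, -1.0]]
contact_force: [0.4, -0.0, -0.3]
width: 0.0007
```

Request:
{"api": "carry_out", "payload": {"deltas": [[[0,0,0.01,0,0,0,0],[0,0,0,0,0,0,0]]]}}

```text
time: 7.45
tcp_pos: [0.5152, -0.0751, 0.0821]
tcp_rot: [[0.961, 0.278, -0.0], [0.278, -0.961, 0.0], [-0.0, -0.0, -1.0]]
contact_force: [0.4, -0.3, 0.3]
width: 0.0002
```

Request:
{"api": "carry_out", "payload": {"deltas": [[[0,0,0.01,0,0,0,0],[0,0,0,0,0,0,0]]]}}

```text
time: 7.65
tcp_pos: [0.5152, -0.0752, 0.0816]
tcp_rot: [[0.961, 0.278, -0.0], [0.278, -0.961, 0.0], [-0.0, -0.0, -1.0]]
contact_force: [0.9, 0.2, -1.0]
width: 0.0001
```

Request:
{"api": "carry_out", "payload": {"deltas": [[[0,0,0.01,0,0,0,0],[0,0,0,0,0,0,0]]]}}

```text
time: 7.85
tcp_pos: [0.5152, -0.0752, 0.0811]
tcp_rot: [[0.961, 0.278, -0.0], [0.278, -0.961, 0.0], [-0.0, -0.0, -1.0]]
contact_force: [0.3, 0.3, -0.1]
width: 0.0002
```

Request:
{"api": "carry_out", "payload": {"deltas": [[[0,0,0.01,0,0,0,0],[0,0,0,0,0,0,0]]]}}

```text
time: 8.05
tcp_pos: [0.5152, -0.0752, 0.0806]
tcp_rot: [[0.961, 0.278, -0.0], [0.278, -0.961, 0.0], [-0.0, -0.0, -1.0]]
contact_force: [0.4, -0.0, 0.2]
width: 0.0006
```

Request:
{"api": "carry_out", "payload": {"deltas": [[[0,0,0.01,0,0,0,0],[0,0,0,0,0,0,0]]]}}

```text
time: 8.25
tcp_pos: [0.5151, -0.0752, 0.0801]
tcp_rot: [[0.961, 0.278, -0.0], [0.278, -0.961, 0.0], [-0.0, -0.0, -1.0]]
contact_force: [-0.2, -0.1, 0.1]
width: 0.0004
```

Request:
{"api": "carry_out", "payload": {"deltas": [[[0,0,0.01,0,0,0,0],[0,0,0,0,0,0,0]]]}}

```text
time: 8.45
tcp_pos: [0.5151, -0.0752, 0.0796]
tcp_rot: [[0.961, 0.278, -0.0], [0.278, -0.961, 0.0], [-0.0, -0.0, -1.0]]
contact_force: [-0.3, -0.6, -0.8]
width: 0.0002
```

Request:
{"api": "carry_out", "payload": {"deltas": [[[0,0,0.01,0,0,0,0],[0,0,0,0,0,0,0]]]}}

```text
time: 8.65
tcp_pos: [0.5152, -0.0752, 0.0791]
tcp_rot: [[0.961, 0.278, -0.0], [0.278, -0.961, 0.0], [-0.0, -0.0, -1.0]]
contact_force: [-0.4, -0.3, -0.9]
width: 0.0007
```

Request:
{"api": "carry_out", "payload": {"deltas": [[[0,0,0.01,0,0,0,0],[0,0,0,0,0,0,0]]]}}

```text
time: 8.85
tcp_pos: [0.5152, -0.0752, 0.0786]
tcp_rot: [[0.961, 0.278, -0.0], [0.278, -0.961, -0.0], [-0.0, -0.0, -1.0]]
contact_force: [1.1, 0.7, -0.6]
width: 0.0004
```

Request:
{"api": "carry_out", "payload": {"deltas": [[[0,0,0.01,0,0,0,0],[0,0,0,0,0,0,0]]]}}

```text
time: 9.05
tcp_pos: [0.5152, -0.0752, 0.0781]
tcp_rot: [[0.961, 0.278, -0.0], [0.278, -0.961, -0.0], [-0.0, 0.0, -1.0]]
contact_force: [-0.5, -0.2, -0.1]
width: 0.0007
```

Request:
{"api": "carry_out", "payload": {"deltas": [[[0,0,0.01,0,0,0,0],[0,0,0,0,0,0,0]]]}}

```text
time: 9.25
tcp_pos: [0.5153, -0.0752, 0.0779]
tcp_rot: [[0.961, 0.278, 0.0], [0.278, -0.961, -0.0], [0.0, 0.0, -1.0]]
contact_force: [-1.0, 0.3, 2.2]
width: 0.0005
```

Request:
{"api": "carry_out", "payload": {"deltas": [[[0,0,0.01,0,0,0,0],[0,0,0,0,0,0,0]]]}}

```text
time: 9.45
tcp_pos: [0.5153, -0.0752, 0.0775]
tcp_rot: [[0.961, 0.278, 0.0], [0.278, -0.961, -0.0], [0.0, 0.0, -1.0]]
contact_force: [-1.0, 0.8, 2.6]
width: 0.0004
```

Request:
{"api": "carry_out", "payload": {"deltas": [[[0,0,0.01,0,0,0,0],[0,0,0,0,0,0,0]]]}}

```text
time: 9.65
tcp_pos: [0.5153, -0.0752, 0.0767]
tcp_rot: [[0.961, 0.278, 0.0], [0.278, -0.961, -0.0], [0.0, 0.0, -1.0]]
contact_force: [-0.9, 0.2, 3.3]
width: 0.0005
```

Request:
{"api": "carry_out", "payload": {"deltas": [[[0,0,0.01,0,0,0,0],[0,0,0,0,0,0,0]]]}}

```text
time: 9.85
tcp_pos: [0.5152, -0.0752, 0.076]
tcp_rot: [[0.961, 0.278, 0.0], [0.278, -0.961, -0.0], [0.0, 0.0, -1.0]]
contact_force: [0.2, -0.2, 1.5]
width: 0.0004
```

Request:
{"api": "carry_out", "payload": {"deltas": [[[0,0,0.01,0,0,0,0],[0,0,0,0,0,0,0]]]}}

```text
time: 10.05
tcp_pos: [0.5152, -0.0752, 0.0754]
tcp_rot: [[0.961, 0.278, 0.0], [0.278, -0.961, -0.0], [0.0, 0.0, -1.0]]
contact_force: [0.0, -0.4, 2.1]
width: 0.0006
```

Request:
{"api": "carry_out", "payload": {"deltas": [[[0,0,0.01,0,0,0,0],[0,0,0,0,0,0,0]]]}}

```text
time: 10.25
tcp_pos: [0.5151, -0.0752, 0.0749]
tcp_rot: [[0.961, 0.278, -0.0], [0.278, -0.961, 0.0], [-0.0, -0.0, -1.0]]
contact_force: [0.6, -0.2, -0.7]
width: 0.0002
```

Request:
{"api": "carry_out", "payload": {"deltas": [[[0,0,0.01,0,0,0,0],[0,0,0,0,0,0,0]]]}}

```text
time: 10.45
tcp_pos: [0.515, -0.0751, 0.0744]
tcp_rot: [[0.961, 0.278, -0.001], [0.278, -0.961, 0.0], [-0.001, -0.0, -1.0]]
contact_force: [0.7, -0.4, -0.1]
width: 0.0005
```

Request:
{"api": "carry_out", "payload": {"deltas": [[[0,0,0.01,0,0,0,0],[0,0,0,0,0,0,0]]]}}

```text
time: 10.65
tcp_pos: [0.515, -0.0751, 0.0739]
tcp_rot: [[0.961, 0.278, -0.0], [0.278, -0.961, 0.0], [-0.0, -0.0, -1.0]]
contact_force: [0.4, -0.5, 0.1]
width: 0.0003
```

Request:
{"api": "carry_out", "payload": {"deltas": [[[0,0,0.01,0,0,0,0],[0,0,0,0,0,0,0]]]}}

```text
time: 10.85
tcp_pos: [0.5151, -0.0752, 0.0735]
tcp_rot: [[0.961, 0.278, -0.0], [0.278, -0.961, 0.0], [-0.0, -0.0, -1.0]]
contact_force: [-0.3, 0.1, -0.4]
width: 0.0006
```

Request:
{"api": "carry_out", "payload": {"deltas": [[[0,0,0.01,0,0,0,0],[0,0,0,0,0,0,0]]]}}

```text
time: 11.05
tcp_pos: [0.5151, -0.0752, 0.0731]
tcp_rot: [[0.961, 0.278, -0.0], [0.278, -0.961, 0.0], [-0.0, -0.0, -1.0]]
contact_force: [-0.4, 0.5, -0.6]
width: 0.0004
```

Request:
{"api": "carry_out", "payload": {"deltas": [[[0,0,0.01,0,0,0,0],[0,0,0,0,0,0,0]]]}}

```text
time: 11.25
tcp_pos: [0.5152, -0.0752, 0.0726]
tcp_rot: [[0.961, 0.278, -0.0], [0.278, -0.961, 0.0], [-0.0, -0.0, -1.0]]
contact_force: [0.3, 0.6, -0.3]
width: 0.0005
```

Request:
{"api": "carry_out", "payload": {"deltas": [[[0,0,0.01,0,0,0,0],[0,0,0,0,0,0,0]]]}}

```text
time: 11.45
tcp_pos: [0.5151, -0.0752, 0.0721]
tcp_rot: [[0.961, 0.278, -0.0], [0.278, -0.961, 0.0], [-0.0, -0.0, -1.0]]
contact_force: [0.3, 0.2, 0.0]
width: 0.0005
```

Request:
{"api": "carry_out", "payload": {"deltas": [[[0,0,0.01,0,0,0,0],[0,0,0,0,0,0,0]]]}}

```text
time: 11.65
tcp_pos: [0.5152, -0.0752, 0.0716]
tcp_rot: [[0.961, 0.278, -0.0], [0.278, -0.961, 0.0], [-0.0, -0.0, -1.0]]
contact_force: [0.9, -0.4, -0.3]
width: 0.0007
```

Request:
{"api": "carry_out", "payload": {"deltas": [[[0,0,0.01,0,0,0,0],[0,0,0,0,0,0,0]]]}}

```text
time: 11.85
tcp_pos: [0.5153, -0.0752, 0.0714]
tcp_rot: [[0.961, 0.278, -0.0], [0.278, -0.961, -0.0], [-0.0, 0.0, -1.0]]
contact_force: [-0.7, -0.7, 1.3]
width: 0.0004
```

Middle catch: peak about 3.5 N, clicked, and felt seated at 6.5 mm, so this is the worn one. On to the +y catch.

Request:
{"api": "carry_out", "payload": {"deltas": [[[0,0,-0.4,0,0,0,0],[0.12,-0.38,0,0,0,0,0],[0.12,-0.38,0,0,0,0,0],[0.12,-0.38,0,0,0,0,0],[0.13,-0.38,0,0,0,0,0],[0,0,0.1,0,0,0,0],[0,0,0.1,0,0,0,0],[0,0,0.08,0,0,0,0],[0,0,0,0,0,0,0],[0,0,0,0,0,0,0]]]}}

```text
time: 12.85
tcp_pos: [0.5174, 0.004, 0.0768]
tcp_rot: [[0.961, 0.277, -0.001], [0.277, -0.961, -0.0], [-0.001, -0.0, -1.0]]
contact_force: [0.9, -0.1, -0.3]
width: -0.0001
```

Request:
{"api": "carry_out", "payload": {"deltas": [[[0,0,0.02,0,0,0,0],[0,0,0,0,0,0,0]]]}}

```text
time: 13.05
tcp_pos: [0.5177, 0.0044, 0.0762]
tcp_rot: [[0.961, 0.278, 0.0], [0.278, -0.961, -0.0], [0.0, 0.0, -1.0]]
contact_force: [-0.8, -0.4, 1.1]
width: 0.0008
```

Request:
{"api": "carry_out", "payload": {"deltas": [[[0,0,0.02,0,0,0,0],[0,0,0,0,0,0,0]]]}}

```text
time: 13.25
tcp_pos: [0.5176, 0.0046, 0.0751]
tcp_rot: [[0.961, 0.278, -0.0], [0.278, -0.961, -0.0], [-0.0, -0.0, -1.0]]
contact_force: [-0.1, 0.7, -0.2]
width: 0.0005
```

Request:
{"api": "carry_out", "payload": {"deltas": [[[0,0,0.02,0,0,0,0],[0,0,0,0,0,0,0]]]}}

```text
time: 13.45
tcp_pos: [0.5175, 0.0047, 0.074]
tcp_rot: [[0.961, 0.278, -0.0], [0.278, -0.961, 0.0], [-0.0, -0.0, -1.0]]
contact_force: [0.7, -0.1, -0.1]
width: 0.0008
```

Request:
{"api": "carry_out", "payload": {"deltas": [[[0,0,0.01,0,0,0,0],[0,0,0,0,0,0,0]]]}}

```text
time: 13.65
tcp_pos: [0.5176, 0.0047, 0.0736]
tcp_rot: [[0.961, 0.278, -0.0], [0.278, -0.961, 0.0], [-0.0, -0.0, -1.0]]
contact_force: [-1.2, -0.3, 0.4]
width: 0.001
```

Request:
{"api": "carry_out", "payload": {"deltas": [[[0,0,0.01,0,0,0,0],[0,0,0,0,0,0,0]]]}}

```text
time: 13.85
tcp_pos: [0.5176, 0.0046, 0.0731]
tcp_rot: [[0.961, 0.278, -0.0], [0.278, -0.961, 0.0], [-0.0, -0.0, -1.0]]
contact_force: [-0.7, 0.7, -0.5]
width: 0.0002
```

Request:
{"api": "carry_out", "payload": {"deltas": [[[0,0,0.01,0,0,0,0],[0,0,0,0,0,0,0]]]}}

```text
time: 14.05
tcp_pos: [0.5176, 0.0047, 0.0726]
tcp_rot: [[0.961, 0.278, -0.0], [0.278, -0.961, 0.0], [-0.0, -0.0, -1.0]]
contact_force: [-0.6, -0.4, -0.1]
width: 0.0002
```

Request:
{"api": "carry_out", "payload": {"deltas": [[[0,0,0.01,0,0,0,0],[0,0,0,0,0,0,0]]]}}

```text
time: 14.25
tcp_pos: [0.5177, 0.0046, 0.0722]
tcp_rot: [[0.961, 0.278, 0.0], [0.278, -0.961, -0.0], [0.0, 0.0, -1.0]]
contact_force: [-0.1, 0.2, 1.0]
width: 0.0002
```

Request:
{"api": "carry_out", "payload": {"deltas": [[[0,0,0.01,0,0,0,0],[0,0,0,0,0,0,0]]]}}

```text
time: 14.45
tcp_pos: [0.5177, 0.0046, 0.0719]
tcp_rot: [[0.961, 0.278, 0.0], [0.278, -0.961, 0.0], [0.0, 0.0, -1.0]]
contact_force: [0.5, 0.4, 1.5]
width: 0.0005
```

Request:
{"api": "carry_out", "payload": {"deltas": [[[0,0,0.01,0,0,0,0],[0,0,0,0,0,0,0]]]}}

```text
time: 14.65
tcp_pos: [0.5177, 0.0046, 0.0716]
tcp_rot: [[0.961, 0.278, 0.0], [0.278, -0.961, -0.0], [0.0, 0.0, -1.0]]
contact_force: [-2.1, 1.2, 4.1]
width: 0.0005
```

Request:
{"api": "carry_out", "payload": {"deltas": [[[0,0,0.01,0,0,0,0],[0,0,0,0,0,0,0]]]}}

```text
time: 14.85
tcp_pos: [0.5178, 0.0046, 0.0713]
tcp_rot: [[0.961, 0.278, 0.0], [0.278, -0.961, -0.0], [0.0, 0.0, -1.0]]
contact_force: [-3.0, 0.3, 7.0]
width: 0.0006
```

Contact near 0.0723; another sound catch.

Request:
{"api": "carry_out", "payload": {"deltas": [[[0,0,0.01,0,0,0,0],[0,0,0,0,0,0,0]]]}}

```text
time: 15.05
tcp_pos: [0.5178, 0.0046, 0.0711]
tcp_rot: [[0.961, 0.278, -0.0], [0.278, -0.961, -0.0], [-0.0, 0.0, -1.0]]
contact_force: [-3.8, 0.3, 7.9]
width: 0.0005
```

Request:
{"api": "carry_out", "payload": {"deltas": [[[0,0,0.01,0,0,0,0],[0,0,0,0,0,0,0]]]}}

```text
time: 15.25
tcp_pos: [0.5178, 0.0046, 0.0705]
tcp_rot: [[0.961, 0.278, 0.0], [0.278, -0.961, -0.0], [0.0, 0.0, -1.0]]
contact_force: [-3.6, 0.4, 6.8]
width: 0.0004
```

Request:
{"api": "carry_out", "payload": {"deltas": [[[0,0,0.01,0,0,0,0],[0,0,0,0,0,0,0]]]}}

```text
time: 15.45
tcp_pos: [0.5177, 0.0046, 0.0695]
tcp_rot: [[0.961, 0.278, 0.0], [0.278, -0.961, -0.0], [0.0, 0.0, -1.0]]
contact_force: [-2.3, -1.1, 3.7]
width: 0.0006
```

Request:
{"api": "carry_out", "payload": {"deltas": [[[0,0,0.01,0,0,0,0],[0,0,0,0,0,0,0]]]}}

```text
time: 15.65
tcp_pos: [0.5175, 0.0046, 0.0682]
tcp_rot: [[0.961, 0.278, 0.0], [0.278, -0.961, 0.0], [0.0, 0.0, -1.0]]
contact_force: [0.2, -0.3, 0.1]
width: 0.0005
```

Request:
{"api": "carry_out", "payload": {"deltas": [[[0,0,0.01,0,0,0,0],[0,0,0,0,0,0,0]]]}}

```text
time: 15.85
tcp_pos: [0.5173, 0.0046, 0.0676]
tcp_rot: [[0.961, 0.278, -0.001], [0.278, -0.961, 0.0], [-0.001, -0.0, -1.0]]
contact_force: [-1.3, 0.3, 0.5]
width: 0.0006
```

Request:
{"api": "carry_out", "payload": {"deltas": [[[0,0,0.01,0,0,0,0],[0,0,0,0,0,0,0]]]}}

```text
time: 16.05
tcp_pos: [0.5175, 0.0046, 0.0674]
tcp_rot: [[0.961, 0.278, -0.0], [0.278, -0.961, 0.0], [-0.0, -0.0, -1.0]]
contact_force: [0.4, -0.3, 0.1]
width: 0.0004
```

Request:
{"api": "carry_out", "payload": {"deltas": [[[0,0,0.01,0,0,0,0],[0,0,0,0,0,0,0]]]}}

```text
time: 16.25
tcp_pos: [0.5176, 0.0046, 0.0671]
tcp_rot: [[0.961, 0.278, -0.0], [0.278, -0.961, 0.0], [-0.0, -0.0, -1.0]]
contact_force: [0.2, -0.6, 0.8]
width: 0.0002
```

Request:
{"api": "carry_out", "payload": {"deltas": [[[0,0,0.02,0,0,0,0],[0,0,0,0,0,0,0]]]}}

```text
time: 16.45
tcp_pos: [0.5175, 0.0046, 0.066]
tcp_rot: [[0.961, 0.278, -0.0], [0.278, -0.961, 0.0], [-0.0, -0.0, -1.0]]
contact_force: [1.2, 0.4, 0.9]
width: 0.0005
```

Request:
{"api": "carry_out", "payload": {"deltas": [[[0,0,0.01,0,0,0,0],[0,0,0,0,0,0,0]]]}}

```text
time: 16.65
tcp_pos: [0.5176, 0.0046, 0.0657]
tcp_rot: [[0.961, 0.278, 0.0], [0.278, -0.961, -0.0], [0.0, 0.0, -1.0]]
contact_force: [-0.5, 0.2, 0.7]
width: 0.0004
```

Run:
```python
from h import *
t=load("top0.npz");s=load("scene0.npz")
print("tin top",onz(t,(233,131),.125),onz(s,(362,247),.125),"hardener",onz(t,(285,145),.105))
# red cap top circle
im=cv2.imread("pics/top0.png");cv2.imwrite("pics/zc.png",cv2.resize(im[190:300,140:240],None,fx=5.4,fy=5.4,interpolation=cv2.INTER_CUBIC))
im=cv2.imread("pics/scene0.png");cv2.imwrite("pics/zd.png",cv2.resize(im[130:230,330:440],None,fx=5.4,fy=5.4,interpolation=cv2.INTER_CUBIC))
```

```text
tin top [0.77253145 0.12667615 0.125     ] [0.78397033 0.12352289 0.125     ] hardener [0.74696649 0.0102944  0.105     ]
```

View pics/zc.png

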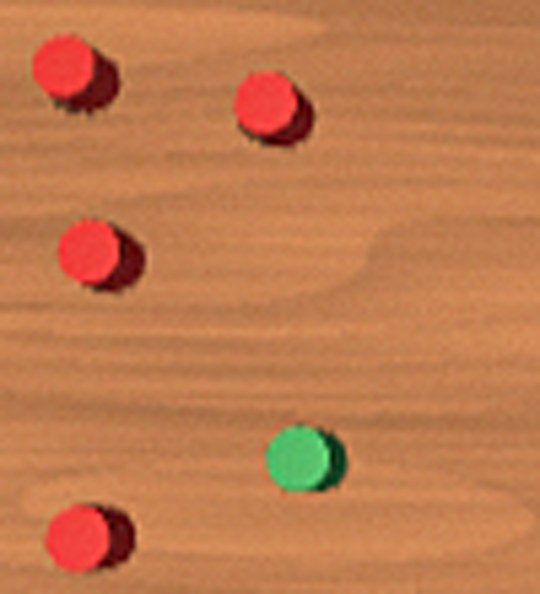

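View pics/zd.png

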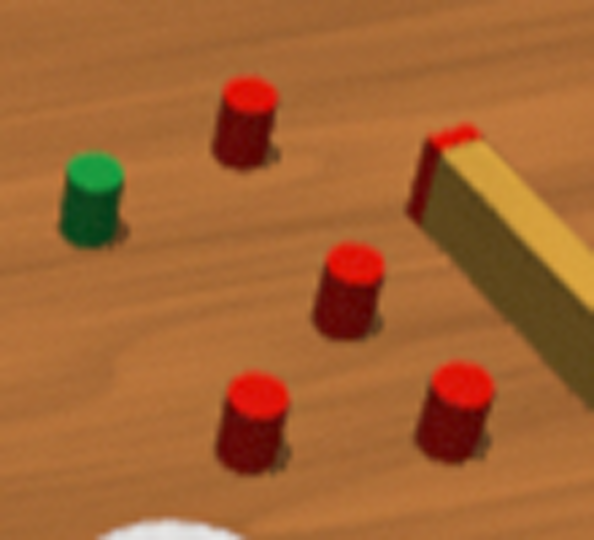

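+y catch: peak about 8–9 N, clicked, and at 6.5 mm depth. Caps: the target is the one at top-view zoom (267,104) / scene zoom (258,396). Next I raise and look at the worn plunger with the wrist camera.

Request:
{"api": "carry_out", "payload": {"deltas": [[[0,0,-0.2,0,0,0,0],[0,0,-0.8,0,0,0,60],[-0.12,0.38,-0.8,0,0,0,60],[-0.12,0.38,-0.2,0,0,0,60],[-0.12,0.38,0,0,0,0,60],[-0.13,0.38,0,0,0,0,60],[0,0,0,0,0,0,60],[0,0,0,0,0,0,60],[0,0,0,0,0,0,60]]]}}

```text
time: 17.55
tcp_pos: [0.5152, -0.0746, 0.1658]
tcp_rot: [[0.96, 0.279, 0.0], [0.279, -0.96, 0.0], [0.0, -0.0, -1.0]]
contact_force: [-0.2, -0.6, 0.9]
width: 0.0557
```

```bash
python3 look.py 2 wrist scene
```

```text
17.55 [ 0.5151764  -0.07457748  0.16579234] [-0.17310291 -0.64378321  0.90531083]
```

View pics/wrist2.png

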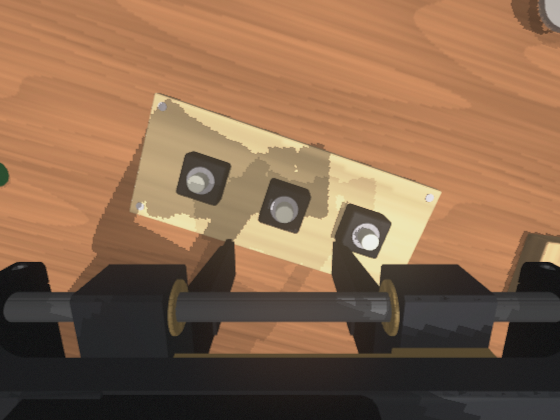

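Run:
```python
from h import *
t=load("top0.npz");s=load("scene0.npz")
a=(140+267.5/5.4-.5,190+104.5/5.4-.5);b=(330+258.5/5.4-.5,130+396.5/5.4-.5)
print(tri([ray(t,a),ray(s,b)]),onz(t,a,.04),onz(s,b,.04))
```

```text
(array([0.61065574, 0.23810356, 0.03738372]), [np.float64(0.0002861215174358268), np.float64(0.00028612151743582706)]) [0.61010584 0.23719025 0.04      ] [0.61279741 0.23713827 0.04      ]
```

Run:
```python
import cv2
w=cv2.imread("pics/wrist2.png");cv2.imwrite("pics/ze.png",cv2.resize(w[130:280,150:430],None,fx=2.8,fy=2.8,interpolation=cv2.INTER_CUBIC)[:,:])
cv2.imwrite("pics/zf.png",cv2.resize(w[165:245,240:330],None,fx=7,fy=7,interpolation=cv2.INTER_CUBIC))
```

```text
(no output)
```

View pics/zf.png

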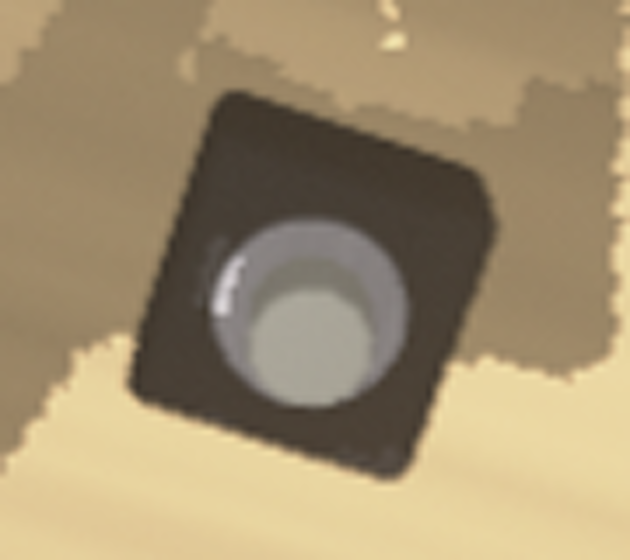

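Run:
```python
from h import *
c=load("wrist2.npz");T=wT(c,c)
print(onz(c,(284.0,214.1),.0635,T))
# ring (case top boss) center
print(onz(c,(240+310.5/7-.5,165+312/7-.5),.0465,T))
p=onz(c,(284.0,214.1),.0635,T);print("tool frame",c["tcp_rot"].T@(p-c["tcp_pos"]))
```

```text
[ 0.51249069 -0.07629911  0.0635    ]
[ 0.51226359 -0.07628781  0.0465    ]
tool frame [-0.00307287  0.00093975  0.10229162]
```

Request:
{"api": "carry_out", "payload": {"deltas": [[[0.44,-0.68,0,0,0,0,60],[0.44,-0.68,0,0,0,0,60],[0.45,-0.68,0,0,0,0,60],[0.45,-0.68,0,0,0,0,60],[0.45,-0.68,0,0,0,0,60],[0.45,-0.69,0,0,0,0,60],[0.45,-0.69,0.2,0,0,0,60],[0.45,-0.69,0.27,0,0,0,60],[0,0,0,0,0,0,60],[0,0,0,0,0,0,60],[0,0,0,0,0,0,60]]]}}

```text
time: 18.75
tcp_pos: [0.6109, 0.2371, 0.1424]
tcp_rot: [[0.961, 0.278, 0.0], [0.278, -0.961, -0.0], [0.0, 0.0, -1.0]]
contact_force: [0.1, -0.7, 0.6]
width: 0.0571
```

```bash
python3 look.py 3 wrist
python3 - <<'E'
import cv2
w=cv2.imread("pics/wrist3.png")
cv2.imwrite("pics/zg.png",cv2.resize(w[165:245,240:330],None,fx=7,fy=7,interpolation=cv2.INTER_CUBIC))
E
```

```text
18.75 [0.61091563 0.23706673 0.14238555] [ 0.09431384 -0.72845114  0.62991494]
```

View pics/wrist3.png

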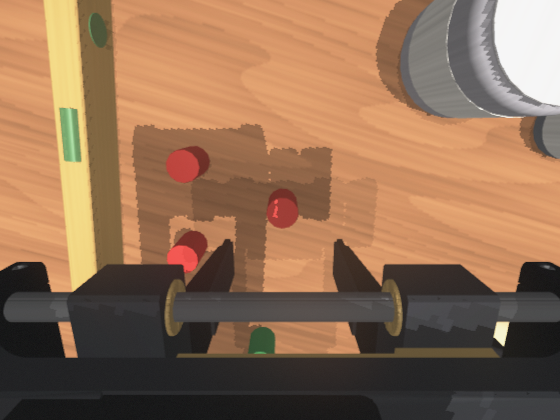

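View pics/zg.png

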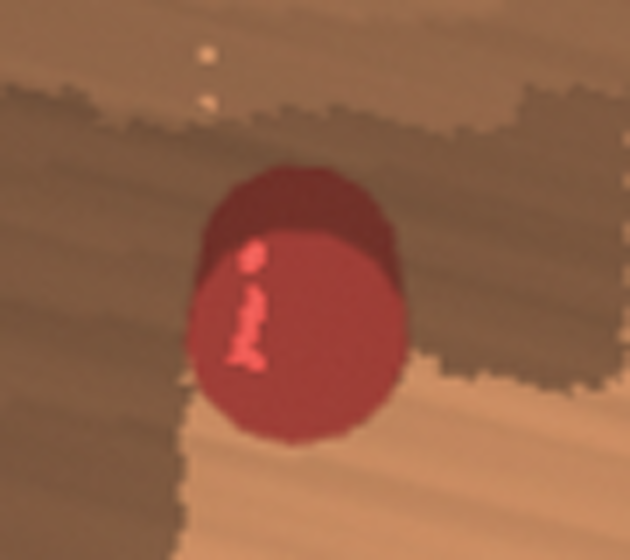

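Request:
{"api": "carry_out", "payload": {"deltas": [[[0,-0.02,0.4,0,0,0,60],[0,0,0.5,0,0,0,60],[0,0,0.5,0,0,0,60],[0,0,0.5,0,0,0,60],[0,0,0.4,0,0,0,60],[0,0,0.2,0,0,0,60],[0,0,0,0,0,0,60],[0,0,0,0,0,0,60],[0,0,0,0,0,0,60]]]}}

```text
time: 19.7
tcp_pos: [0.6121, 0.2384, 0.0191]
tcp_rot: [[0.961, 0.278, 0.003], [0.278, -0.961, 0.001], [0.003, 0.0, -1.0]]
contact_force: [0.1, 0.7, -0.1]
width: 0.0572
```

Request:
{"api": "carry_out", "payload": {"deltas": [[[0,0,0,0,0,0,40],[0,0,0,0,0,0,33],[0,0,0,0,0,0,30],[0,0,0,0,0,0,20],[0,0,0,0,0,0,10],[0,0,0,0,0,0,10],[0,0,0,0,0,0,10],[0,0,0,0,0,0,10]]], "newtons": 15}}

```text
time: 20.5
tcp_pos: [0.6108, 0.2383, 0.0172]
tcp_rot: [[0.961, 0.278, 0.0], [0.278, -0.961, 0.0], [0.0, -0.0, -1.0]]
contact_force: [-0.7, -0.5, 0.8]
width: 0.0279
```

Request:
{"api": "carry_out", "payload": {"deltas": [[[0,0,-0.2,0,0,0,10],[0,0,-0.6,0,0,0,10],[0,0,-0.6,0,0,0,10],[0,0,-0.6,0,0,0,10],[-0.2,0.3,0,0,0,0,10],[-0.4,0.61,0,0,0,0,10],[-0.4,0.61,0,0,0,0,10],[-0.4,0.61,0,0,0,0,10],[-0.4,0.61,0,0,0,0,10],[-0.4,0.61,0,0,0,0,10],[-0.4,0.61,0,0,0,0,10],[-0.4,0.61,0,0,0,0,10],[-0.4,0.61,0,0,0,0,10],[-0.2,0.32,0,0,0,0,10],[0,0,0,0,0,0,10],[0,0,0,0,0,0,10],[0,0,0,0,0,0,10]]]}}

```text
time: 22.2
tcp_pos: [0.5142, -0.0753, 0.1168]
tcp_rot: [[0.96, 0.279, -0.001], [0.279, -0.96, 0.0], [-0.0, -0.001, -1.0]]
contact_force: [-0.1, -0.7, -0.2]
width: 0.0276
```

```bash
python3 look.py 4 scene top wrist
python3 - <<'E'
import cv2
w=cv2.imread("pics/scene4.png")
cv2.imwrite("pics/zh.png",cv2.resize(w[110:240,170:320],None,fx=4.5,fy=4.5,interpolation=cv2.INTER_CUBIC))
E
```

```text
22.2 [ 0.51418318 -0.07529748  0.11679854] [-0.06310839 -0.74643955 -0.24423177]
```

View pics/zh.png

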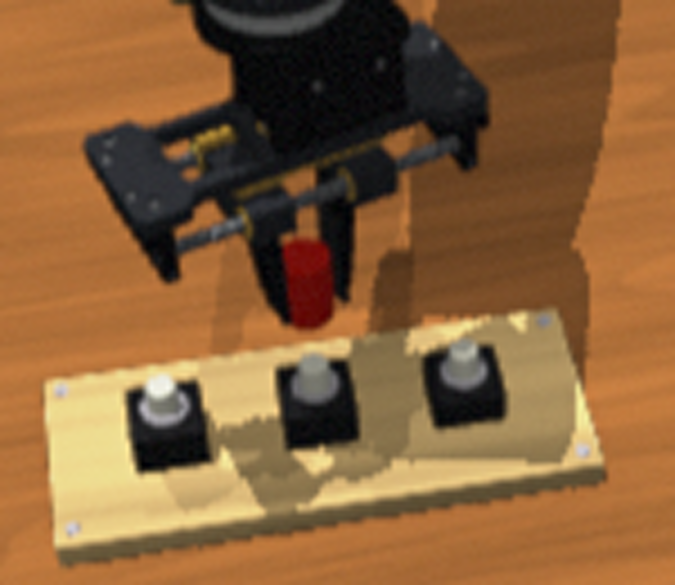

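View pics/wrist4.png

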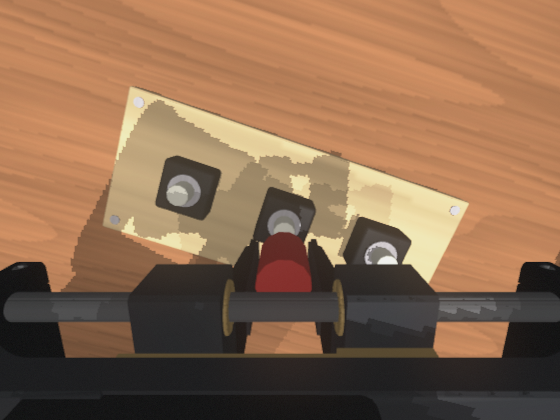

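Cap (wrist col ~284) is lined up with the middle plunger (col ~284), upright in the grip. Lowering.

Request:
{"api": "carry_out", "payload": {"deltas": [[[0,0,0.2,0,0,0,10],[0,0,0.2,0,0,0,10],[0,0,0.2,0,0,0,10],[0,0,0.08,0,0,0,10],[0,0,0,0,0,0,10],[0,0,0,0,0,0,10]]]}}

```text
time: 22.95
tcp_pos: [0.5144, -0.076, 0.0831]
tcp_rot: [[0.961, 0.278, -0.0], [0.278, -0.961, 0.0], [-0.0, -0.0, -1.0]]
contact_force: [0.4, -0.9, -0.3]
width: 0.0278
```

```bash
python3 look.py 5 scene
python3 - <<'E'
import cv2
w=cv2.imread("pics/scene5.png")
cv2.imwrite("pics/zi.png",cv2.resize(w[150:220,200:280],None,fx=7.5,fy=7.5,interpolation=cv2.INTER_CUBIC))
E
```

```text
22.95 [ 0.51443132 -0.07595622  0.08305336] [ 0.41961171 -0.86863099 -0.34276017]
```

View pics/zi.png

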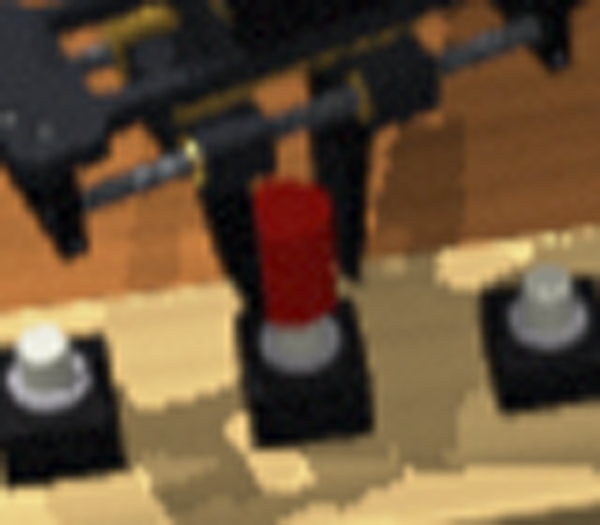

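Request:
{"api": "carry_out", "payload": {"deltas": [[[0,0,0.03,0,0,0,10],[0,0,0,0,0,0,10]]]}}

```text
time: 23.2
tcp_pos: [0.5145, -0.076, 0.0819]
tcp_rot: [[0.961, 0.278, 0.0], [0.278, -0.961, -0.0], [0.0, 0.0, -1.0]]
contact_force: [-0.7, 0.2, -0.6]
width: 0.0281
```

Request:
{"api": "carry_out", "payload": {"deltas": [[[0,0,0.03,0,0,0,10],[0,0,0,0,0,0,10]]]}}

```text
time: 23.4
tcp_pos: [0.5143, -0.0759, 0.0801]
tcp_rot: [[0.961, 0.278, -0.0], [0.278, -0.961, 0.0], [-0.0, -0.0, -1.0]]
contact_force: [0.2, -0.6, -0.5]
width: 0.0276
```

Request:
{"api": "carry_out", "payload": {"deltas": [[[0,0,0.02,0,0,0,10],[0,0,0,0,0,0,10]]]}}

```text
time: 23.6
tcp_pos: [0.5143, -0.0759, 0.079]
tcp_rot: [[0.961, 0.278, -0.0], [0.278, -0.961, 0.0], [-0.0, -0.0, -1.0]]
contact_force: [0.3, -0.4, -0.8]
width: 0.0275
```

No contact as the rim passes the plunger top, so it is going over. Continuing.

Request:
{"api": "carry_out", "payload": {"deltas": [[[0,0,0.03,0,0,0,10],[0,0,0,0,0,0,10]]]}}

```text
time: 23.8
tcp_pos: [0.5142, -0.0759, 0.0774]
tcp_rot: [[0.961, 0.278, -0.0], [0.278, -0.961, 0.0], [-0.0, -0.0, -1.0]]
contact_force: [0.5, 0.1, -0.5]
width: 0.0276
```

Request:
{"api": "carry_out", "payload": {"deltas": [[[0,0,0.03,0,0,0,10],[0,0,0,0,0,0,10]]]}}

```text
time: 24.0
tcp_pos: [0.5142, -0.0759, 0.0759]
tcp_rot: [[0.961, 0.278, -0.0], [0.278, -0.961, 0.0], [-0.0, -0.0, -1.0]]
contact_force: [-0.3, 0.2, -0.3]
width: 0.0277
```

Request:
{"api": "carry_out", "payload": {"deltas": [[[0,0,0.03,0,0,0,10],[0,0,0,0,0,0,10]]]}}

```text
time: 24.2
tcp_pos: [0.5142, -0.0759, 0.0744]
tcp_rot: [[0.961, 0.278, -0.0], [0.278, -0.961, 0.0], [-0.0, -0.0, -1.0]]
contact_force: [0.6, -0.2, -0.7]
width: 0.0279
```

Request:
{"api": "carry_out", "payload": {"deltas": [[[0,0,0.03,0,0,0,10],[0,0,0,0,0,0,10]]]}}

```text
time: 24.4
tcp_pos: [0.5142, -0.0759, 0.0729]
tcp_rot: [[0.961, 0.278, -0.0], [0.278, -0.961, 0.0], [-0.0, -0.0, -1.0]]
contact_force: [0.4, 0.6, -1.0]
width: 0.0277
```

Request:
{"api": "carry_out", "payload": {"deltas": [[[0,0,0.03,0,0,0,10],[0,0,0,0,0,0,10]]]}}

```text
time: 24.6
tcp_pos: [0.5142, -0.0759, 0.0714]
tcp_rot: [[0.961, 0.278, -0.0], [0.278, -0.961, 0.0], [-0.0, -0.0, -1.0]]
contact_force: [-0.2, -0.1, -0.4]
width: 0.0276
```

Request:
{"api": "carry_out", "payload": {"deltas": [[[0,0,0.02,0,0,0,10],[0,0,0,0,0,0,10]]]}}

```text
time: 24.8
tcp_pos: [0.5143, -0.0759, 0.0705]
tcp_rot: [[0.961, 0.278, -0.0], [0.278, -0.961, 0.0], [-0.0, -0.0, -1.0]]
contact_force: [0.2, 0.4, 0.1]
width: 0.0275
```

Request:
{"api": "carry_out", "payload": {"deltas": [[[0,0,0.02,0,0,0,10],[0,0,0,0,0,0,10]]]}}

```text
time: 25.0
tcp_pos: [0.5143, -0.0759, 0.0695]
tcp_rot: [[0.961, 0.278, -0.0], [0.278, -0.961, 0.0], [-0.0, -0.0, -1.0]]
contact_force: [-0.1, -0.4, -1.0]
width: 0.0275
```

Request:
{"api": "carry_out", "payload": {"deltas": [[[0,0,0.01,0,0,0,10],[0,0,0,0,0,0,10]]]}}

```text
time: 25.2
tcp_pos: [0.5143, -0.076, 0.0691]
tcp_rot: [[0.961, 0.278, -0.0], [0.278, -0.961, 0.0], [-0.0, -0.0, -1.0]]
contact_force: [-0.2, -0.1, -0.9]
width: 0.0275
```

Request:
{"api": "carry_out", "payload": {"deltas": [[[0,0,0.01,0,0,0,10],[0,0,0,0,0,0,10]]]}}

```text
time: 25.4
tcp_pos: [0.5143, -0.0759, 0.0686]
tcp_rot: [[0.961, 0.278, -0.0], [0.278, -0.961, 0.0], [-0.0, -0.0, -1.0]]
contact_force: [-0.1, -0.3, -1.5]
width: 0.0275
```

Request:
{"api": "carry_out", "payload": {"deltas": [[[0,0,0.01,0,0,0,10],[0,0,0,0,0,0,10]]]}}

```text
time: 25.6
tcp_pos: [0.5144, -0.0759, 0.0684]
tcp_rot: [[0.961, 0.278, -0.0], [0.278, -0.961, 0.0], [-0.0, -0.0, -1.0]]
contact_force: [-1.3, 0.1, 1.4]
width: 0.0276
```

Request:
{"api": "carry_out", "payload": {"deltas": [[[0,0,0.01,0,0,0,10],[0,0,0,0,0,0,10]]]}}

```text
time: 25.8
tcp_pos: [0.5145, -0.076, 0.068]
tcp_rot: [[0.961, 0.278, 0.0], [0.278, -0.961, 0.0], [0.0, -0.0, -1.0]]
contact_force: [-2.0, -1.1, 3.1]
width: 0.0276
```

Roof contact felt at 0.0685, as predicted. I'll ease off and release.

Request:
{"api": "carry_out", "payload": {"deltas": [[[0,0,-0.01,0,0,0,10],[0,0,0,0,0,0,34],[0,0,0,0,0,0,45],[0,0,0,0,0,0,60],[0,0,0,0,0,0,60],[0,0,0,0,0,0,60],[0,0,0,0,0,0,60]]]}}

```text
time: 26.5
tcp_pos: [0.5144, -0.0759, 0.0681]
tcp_rot: [[0.961, 0.278, 0.0], [0.278, -0.961, -0.0], [0.0, 0.0, -1.0]]
contact_force: [-0.1, -0.5, -0.5]
width: 0.0568
```

Request:
{"api": "carry_out", "payload": {"deltas": [[[0,0,-0.2,0,0,0,60],[0,0,-0.4,0,0,0,60],[0,0,-0.6,0,0,0,60],[0,0,-0.8,0,0,0,60],[0,0,-0.8,0,0,0,60],[-0.6,0,0,0,0,0,60],[-0.6,0,0,0,0,0,60],[-0.6,0,0,0,0,0,60],[0,0,0,0,0,0,60],[0,0,0,0,0,0,60],[0,0,0,0,0,0,60]]]}}

```text
time: 27.6
tcp_pos: [0.4286, -0.101, 0.2088]
tcp_rot: [[0.961, 0.278, 0.001], [0.278, -0.961, -0.0], [0.001, 0.0, -1.0]]
contact_force: [-0.2, -0.0, 0.5]
width: 0.0572
```

```bash
python3 look.py 6 scene top wrist
python3 - <<'E'
import cv2
w=cv2.imread("pics/scene6.png")
cv2.imwrite("pics/zj.png",cv2.resize(w[130:240,170:310],None,fx=5.4,fy=5.4,interpolation=cv2.INTER_CUBIC))
E
```

```text
27.6 [ 0.42861756 -0.10095582  0.20879396] [-0.22162151 -0.02672068  0.54218902]
```

View pics/zj.png

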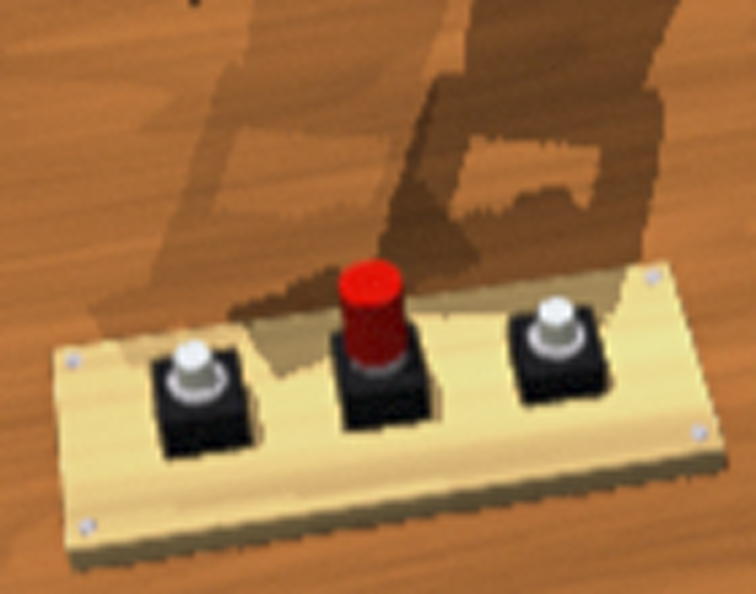

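View pics/scene6.png

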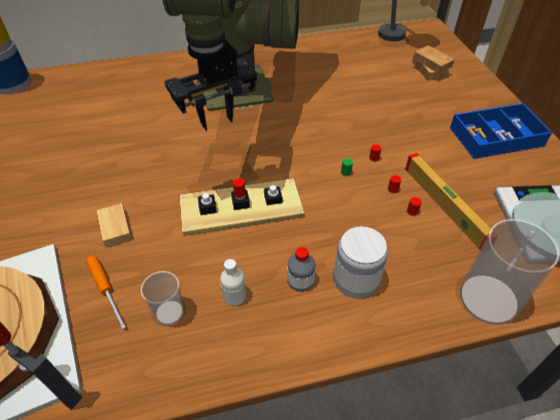

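View pics/wrist6.png

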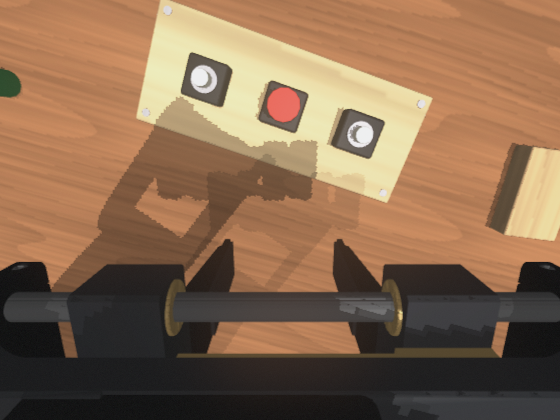

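The cap stands upright over the middle plunger (scene zoom 372,285). Both bare plungers are visibly shorter than at the start, and the bystanders sit where they were.

```bash
python3 -c "
from plant import *
print(close_job())"
```

```text
the job is handed in; nothing more can be done
None
```

All three catches are clicked in, and the red cap stands upright over the worn one, the middle catch. I handed the job in at about 28 s; no verdict is reported.

| Catch | Highest force read before the click | Result |
|---|---|---|
| -y end | about 9.7 N | sound |
| Middle | about 3.3 N | worn |
| +y end | about 7.9 N | sound |

- **Force readings:** these are samples taken every 0.2 s with roughly 1 N of noise, so the true peaks can be a little higher. The +y catch reads below the stated 9–10 N for that reason. No reading came near 20 N.
- **Clicks:** in all three the force faded to nothing about 4 mm down. I also pushed on to the 6.5 mm seat on the middle and +y catches: the middle one resisted there, while the +y reading of 0.7–0.9 N was within the noise. I did not do this on the -y catch, but the last picture shows its plunger clearly shorter than at the start.
- **Cap:** I picked the red cap farthest to the robot's right. It went over the plunger without touching the rim, and its roof met the plunger within about 0.3 mm of the height I expected, putting the underside about 51 mm above the table.
- **Last checks:** the final pictures show the cap upright and the gripper clear. The bystanders look unmoved, judged by eye in the scene picture rather than measured.
- **Disagreement:** the wrist camera put the plunger 2–3 mm nearer in x than the fixed cameras did. I placed the cap by comparing wrist views of the cap and plunger, which cancels that error.

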